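Wet paint tin through the sprung flap of the solvent-waste box

ROBOT

A 7-joint arm with a two-finger parallel gripper is mounted at the origin on a cart in front of the work surface, level with it; the furniture and walls round the work are solid. World frame = base frame: x ahead of the robot, y to its left, z up, the work surface at z = 0. Lengths are in m, angles in degrees, forces in N, time in s.
With the tool pointing down it reaches from about 0.425 to 0.875 m from the base axis. Payload 4.7 kg.
Tool frame: the origin (TCP) lies between the finger pads; the fingertips stand 22 mm ahead of it and the grasp point (between the pads) lies 3 mm ahead of it; z points along the fingers, y is the line along which they close (so a half turn about z gives the same grasp; the last joint's range is limited). The gripper opens to 87 mm and grips with 3 to 60 N. Pads are 19 mm wide; open, the fingers measure 117 mm over their backs; the gripper's body (75 mm by 190 mm) begins 51 mm behind the grasp point.
Start: joints at [-65.197, 18.392, -4.016, 83.108, 1.295, 78.541, -3.26], TCP at [0.264, 0.594, 0.245] pointing down, gripper open.
Joint ranges: [-163.93, 163.93], [-17.29, 119.83], [-79.2, 71.16], [3.27, 140.29], [-89.18, 269.18], [5.43, 117.66], [-154.24, 154.24]. Speed limits (degrees/s): [147.25, 147.25, 180, 180, 180, 180, 180].

INTERFACE

Orientations are given as [roll, pitch, yaw] about the fixed x, y, z axes, in that order (R = Rz(yaw) Ry(pitch) Rx(roll)).
In Python, from cell import env gives the robot as it stands.
- The arm moves only by the tool drive_tool, never from a script. Its argument "moves" is a list of rows, each a list of 3 entries, a list of its own where there are three numbers: the shift along the tool's x, y, z in mm, then the turn, a rotation vector about the tool's x, y, z in rad, then the closure, from 0 (fully open) to 1 (shut). In form: [[[x, y, z], [wx, wy, wz], jaw], ...]. A call has 1 to 12 rows; each row shifts and turns the commanded pose from where the row before left it, along the tool's axes as they then stand; what a row does not reach is not made up. A row lasts 1/12 s, in which the tool goes at most 41.7 mm and 7.16 degrees, less where a joint would pass 70% of its speed; a pose out of reach is approached as far as the arm can. A call with a gripper value outside its range is refused whole. The fingers move at their own pace and stop on an object; "newtons" is the grip in N (left out, the last holds). Time passes only in rows, so rows that do not move let the fingers close. It gives the time, the measured TCP pose, the force, the opening and the grip force at its end, in the units of the state.
- env.get_obs(): the state, without advancing time (a new reading comes with each control period).
- env.read_camera(name): name is "scene" or "top" or "wrist"; returns (picture, depth): 400x640x3 uint8, blue, green, red; 400x640 float32, m along the optical axis (not along the pixel's ray), 0 where there is no reading.
- env.get_calibration(name): a dict with "fx", "fy", "cx", "cy" (pixels), "T" (4x4, takes a point from camera to world coordinates). Camera axes: x right, y down, z forward; pixel columns grow to the right and rows downward; lengths in m; the calibration is good to about 2 mm. A picture is of the moment at which its call begins: read the wrist's pose just before it. get_calibration takes no time and is no camera call; for the wrist camera it gives the pose at the moment of the call.
- env.sign_off(): hands the job in; it is judged then, once.
The state is a dict: "time_s": time; "qpos": joint angles; "joint_velocities": joint speeds; "effort": joint torques, N m; "tool_pos": TCP position; "tool_rot": TCP orientation; "force": force on the tool from outside, world axes, zero at the start; "wrist_torque": the same for the moment, N m; "grip_width": finger opening in m; "grasp_force": force on a finger pad.
Only numpy, scipy, OpenCV 4.12 (cv2) and the standard library are available. Lean on these libraries where they do the work, as an engineer would, in place of code of your own. Each camera call takes 0.05 s, during which the arm holds its last target. There are 200 camera calls.

TASK

The used paint tin standing on the ledge of the grey solvent-waste box is wet with enamel, so do not pinch or lift it. Push the box's self-closing flap open with one finger and, while that finger keeps it open, push the tin along the ledge and over the edge into the box with the other finger, so that the flap never rubs on the tin while it is on the ledge. Then draw the fingers out, let the flap spring shut over the tin, and leave everything else where it stands.

Things in the scene. Friction and masses are not known exactly. Their poses are not given: they have to be found in the camera images.
- waste_box: Grey sheet-steel solvent-waste box, fixed, 188 mm long, 120 wide. Origin: on the board below the middle of the sill. x: the way things are pushed in; z up. From x = -88 mm to 0 its top is a flat ledge 100 mm above the board; beyond the sill (x = 0) it is open down to its floor (8 mm up), under a flap. It is hollow below the ledge too.
- sill (a point): Middle of the sill, the ledge's inner edge over which the tin falls: 100 mm above the board, x = y = 0 of the box. Along both sides of the ledge runs a rim 4 mm high, beside the flap stand sloping cheeks, 155 mm above the board at the hinge; all have inner faces at y = +-57 mm. The ledge's outer end (x = -88 mm) has no rim.
- hinge_mid (a point): Middle of the flap's hinge rod (10 mm thick with its knuckles), which runs across the box 46 mm above the ledge at x = 80 mm. A finger that pushes the flap stays on the ledge side of it. Behind it a hood (x = 80 to 100 mm, top 152 mm above the board) closes the box.
- waste_flap (a joint): Aluminium flap, 108 mm wide, 93 mm from hinge to free edge. 0 rad: shut, sloping at 31 degrees from the hinge down to the sill. Grows to 1.0 as it is pushed along the box's x, its edge swinging down into the box; springs shut it (0.5 N to start, 2 to 3 N when open). Its face crosses ledge level at x = 22 mm at 0.12 rad, 47 at 0.4, 65 at 0.7.
- tin_centre (a point): Centre, half-way up, of the used paint tin: an upright enamel tinlet 33 mm across and 34 mm high, about 40 g, standing on the ledge, its underside on the ledge top. Its centre is 44 to 66 mm short of the sill and within 12 mm of the box's middle line.
- tin_b: Another enamel tinlet (33 mm across, 34 mm high) standing on the board beside the waste box; leave alone. Origin: centre of its underside.
- tin_c: A third enamel tinlet of the same size on the board beside the waste box; leave alone. Origin: centre of its underside.
- brush: Paint brush, 150 mm long, lying on the board; leave alone. Origin: below its middle.
- spares_tray: Open tray of small spares, 60 x 90 x 22 mm, on the board; leave alone. Origin: centre of its underside.
- cleaning_block: Track cleaning block, 34 x 62 x 16 mm, lying on the board; leave alone. Origin: centre of its underside.

How it is judged:
By the outcome, as a careful person would: the job done as asked, in the order asked, and still so for the second after the job is handed in, with the robot touching nothing.
It also fails if it takes over 32 s, if anything falls off the work surface, if the arm or the gripper's body presses on something with over 40 N, if the wrist force passes 120 N, or if a joint passes its speed limit or range.

## Working session

There is one attempt and no reset: what is moved stays moved. The work goes in short steps, Python scripts to look and compute and a tool call to move; the robot and the scene stay as the last step left them, time stands still between calls to the robot, and variables do not carry over. Pictures are saved under pics/ and viewed, at most 10 in all, crops included, and the job is handed in when it is done.

Besides the shell and the picture viewer there is one more tool, called after ">>>" as name(argument=value, ...), one argument or row to a line, values as JSON. drive_tool: Moves the arm, as the interface text tells. Its arguments: {"type":"object","properties":{"moves":{"type":"array"},"newtons":{"type":"number"}},"required":["moves"]}

```bash
mkdir -p pics; ls
python3 - <<'E'
from cell import env
import cv2,numpy as np
o=env.get_obs();print(o['time_s'],o['tool_pos'],o['tool_rot'],o['grip_width'])
for n in('scene','top'):
    p,d=env.read_camera(n);cv2.imwrite(f'pics/{n}0.png',p);np.savez(f'pics/{n}0.npz',p=p,d=d,**env.get_calibration(n))
    print(n,env.get_calibration(n))
E
```

```text
pics
0.0 [0.26414694 0.59334455 0.24346733] [-1.79890297e+02  6.59555999e-03  1.56006631e+02] 0.08706109250481597
scene {'fx': 461.90196843736794, 'fy': 461.90196843736794, 'cx': 318.33837307254055, 'cy': 200.25159238446065, 'T': array([[-0.63597087, -0.54089869,  0.55042681, -0.33704369],
       [-0.77168953,  0.45131358, -0.44811977,  0.55733102],
       [-0.0060277 , -0.70974972, -0.70442814,  1.01605482],
       [ 0.        ,  0.        ,  0.        ,  1.        ]])}
top {'fx': 371.5830145251935, 'fy': 371.5830145251935, 'cx': 316.11581279159554, 'cy': 202.96309092302127, 'T': array([[ 0.0158306 , -0.99488426,  0.09977328,  0.25967554],
       [-0.99986524, -0.01618512, -0.0027448 , -0.03494058],
       [ 0.0043456 , -0.09971638, -0.99500641,  1.08171688],
       [ 0.        ,  0.        ,  0.        ,  1.        ]])}
```

View pics/top0.png

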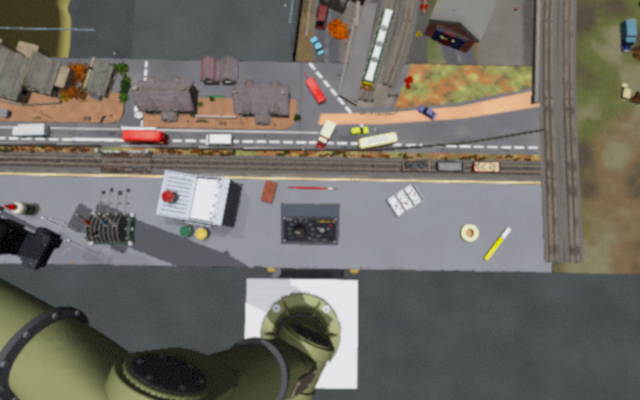

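View pics/scene0.png

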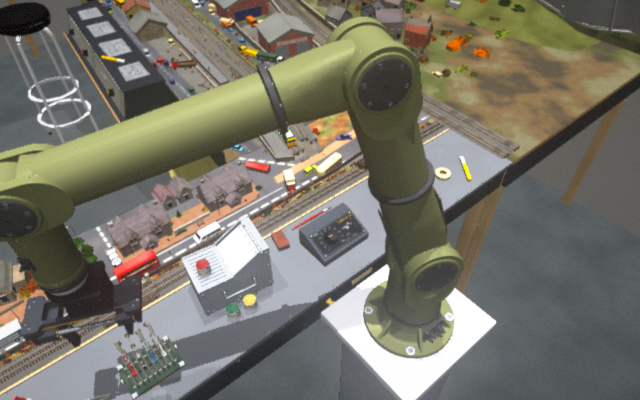

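The top view shows the box at about cols 157–240, rows 172–225. The red tin is on its ledge at (169,197), so the box's x axis runs to image right, roughly world −y. tin_b and tin_c sit at about (186,231) and (202,234). In the scene view the red tin is at (203,265) and the flap is to its right.

```bash
cat > h.py <<'E'
import numpy as np,cv2
def cloud(d,K):
    v,u=np.mgrid[:d.shape[0],:d.shape[1]]
    P=np.stack([(u-K['cx'])/K['fx']*d,(v-K['cy'])/K['fy']*d,d,np.ones_like(d)],-1)
    return (P@K['T'].T)[...,:3]
def ray(u,v,K,z):
    r=K['T'][:3,:3]@np.array([(u-K['cx'])/K['fx'],(v-K['cy'])/K['fy'],1]);o=K['T'][:3,3]
    return o+r*(z-o[2])/r[2]
E
python3 - <<'E'
from h import *
for n in('top','scene'):
    Z=np.load(f'pics/{n}0.npz');P=cloud(Z['d'],Z)
    m=(Z['d']>0)&(P[...,2]>.09)&(P[...,2]<.106)&(abs(P[...,0]-.6)<.2)&(abs(P[...,1]-.32)<.2)
    nl,l,s,c=cv2.connectedComponentsWithStats(m.astype('u1'))
    for i in range(1,nl):
        if s[i,4]>60:
            q=P[l==i];print(n,s[i],q.mean(0).round(4),cv2.minAreaRect((q[:,:2]*1000).astype('f4')))
    b=Z['p'].astype(int);r=(b[...,2]>120)&(b[...,1]<70)&(b[...,0]<80)&(P[...,2]>.105)&(P[...,2]<.15)&(abs(P[...,1]-.35)<.12)&(abs(P[...,0]-.6)<.2)
    v,u=np.nonzero(r);print('red',len(u),u.mean(),v.mean(),P[r].mean(0),P[r].max(0),P[r].min(0))
    t=r&(P[...,2]>.130);print('top',t.sum(),P[t].mean(0), np.median(P[t],0))
t=cv2.imread('pics/top0.png')[160:250,145:255];s=cv2.imread('pics/scene0.png')[205:325,170:290]
cv2.imwrite('pics/c0.png',np.vstack([cv2.resize(t,(600,290),interpolation=2),cv2.resize(s,(600,300))[:,:]]))
E
```

```text
top [132  86  58  10 395] [0.6623 0.3949 0.0951] ((663.9396362304688, 394.1826171875), (26.28506851196289, 155.96975708007812), 1.115575909614563)
top [232  89  29  10 197] [0.6578 0.1589 0.0949] ((659.5165405273438, 159.71517944335938), (26.24964714050293, 77.75397491455078), 3.2591195106506348)
top [162 170  44  16 475] [0.4175 0.3248 0.1013] ((418.9095153808594, 316.1805419921875), (112.3707046508789, 38.894142150878906), 87.71294403076172)<stdin>:10: RuntimeWarning: Mean of empty slice.
  ret = ret.dtype.type(ret / rcount)
  ret = um.true_divide(
Traceback (most recent call last):
ValueError: zero-size array to reduction operation maximum which has no identity
```

Run:
```python
from h import *
for n in('top','scene'):
    Z=np.load(f'pics/{n}0.npz');P=cloud(Z['d'],Z);b=Z['p'].astype(int)
    roi=(Z['d']>0)&(abs(P[...,0]-.38)<.12)&(abs(P[...,1]-.3)<.15)
    m=roi&(P[...,2]>.09)&(P[...,2]<.107)
    nl,l,s,c=cv2.connectedComponentsWithStats(m.astype('u1'))
    for i in range(1,nl):
        if s[i,4]>60:
            q=P[l==i];print(n,s[i],q.mean(0).round(4),cv2.minAreaRect((q[:,:2]*1000).astype('f4')))
    r=roi&(b[...,2]>110)&(b[...,2]>2*b[...,1])&(P[...,2]>.09)&(P[...,2]<.15)
    v,u=np.nonzero(r);print('red',len(u),u.mean(),v.mean())
    if len(u): print(P[r].max(0),P[r].min(0)); t=r&(P[...,2]>.127);print('top',t.sum(),np.median(P[t],0),[x.mean() for x in np.nonzero(t)])
    q=P[roi];print('zhist',np.histogram(q[:,2],bins=np.arange(-.01,.19,.01))[0])
t=cv2.imread('pics/top0.png')[160:250,145:255];s=cv2.imread('pics/scene0.png')[205:325,170:290]
cv2.imwrite('pics/c0.png',np.hstack([cv2.resize(t,(440,360),interpolation=2),cv2.resize(s,(360,360),interpolation=2)]))
```

```text
top [ 156  170   50   50 1516] [0.3753 0.3247 0.1015] ((373.96978759765625, 324.3102111816406), (109.76262664794922, 122.74446105957031), 79.82723236083984)
top [226 181  10  45  69] [0.3551 0.1904 0.0985] ((354.48126220703125, 190.53433227539062), (1.962562084197998, 118.45189666748047), 80.86898803710938)
red 85 167.42352941176472 195.7764705882353
[0.37948561 0.35645605 0.13821625] [0.35585771 0.32925272 0.12890097]
top 85 [0.36662615 0.34425751 0.13395867] [np.float64(195.7764705882353), np.float64(167.42352941176472)]
zhist [ 973 3256  280   63  246   76   42   45   45   42  414 1272  295  299
  398  234  384    0    0]
scene [ 182  240   89   56 1785] [0.3614 0.3188 0.099 ] ((365.35650634765625, 285.81744384765625), (188.9465789794922, 124.64432525634766), 81.66200256347656)
red 75 201.34666666666666 263.9066666666667
[0.37953299 0.36020389 0.13491172] [0.35345526 0.33316639 0.12759375]
top 75 [0.36699164 0.34654262 0.13128357] [np.float64(263.9066666666667), np.float64(201.34666666666666)]
zhist [2536 1247  228  276  302  244  183  207  195  192 1198  726  379  421
  403  352  149    0    0]
```

View pics/c0.png

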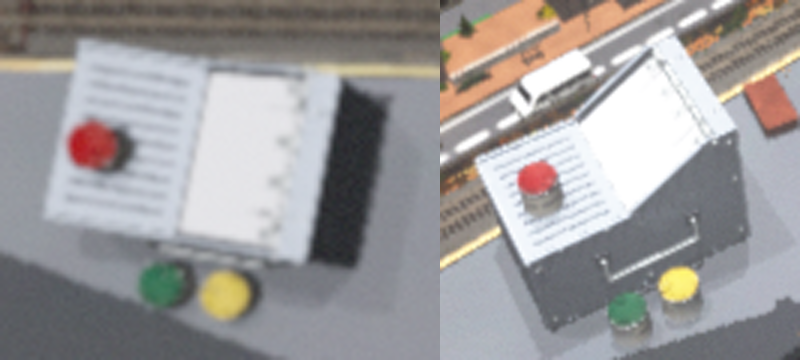

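The crop shows the box yawed about −100° and the red tin short of the sill, toward the robot side of the middle line. The outer ledge corners are at full-image (165,170.5) and (156,214.5).

Run:
```python
from h import *
Z=np.load('pics/top0.npz')
for u,v,z in((165,170.5,.104),(156.3,214.5,.104)): print(ray(u,v,Z,z).round(4))
print('tin',ray(167.4,195.8,Z,.134))
for n in('top','scene'):
    Z=np.load(f'pics/{n}0.npz');P=cloud(Z['d'],Z)
    for y0 in np.arange(.38,.56,.03):
        m=(Z['d']>0)&(abs(P[...,0]-.32)<.09)&(abs(P[...,1]-y0)<.015)&(P[...,2]<.2);print(n,round(y0,2),m.sum(),P[m][:,2].max() if m.any() else 0)
```

```text
[0.438  0.3661 0.104 ]
[0.3204 0.3824 0.104 ]
tin [0.36695912 0.34396159 0.134     ]
top 0.38 486 0.10867538696794898
top 0.41 370 0.006846517825127352
top 0.44 625 0.007058227935430095
top 0.47 675 0.02556410601816328
top 0.5 905 0.11746120052709219
top 0.53 683 0.11743481498010055
top 0.56 603 0.12087711696633108
scene 0.38 1082 0.10479308008402033
scene 0.41 788 0.004539114414447543
scene 0.44 801 0.004423084846906011
scene 0.47 837 0.022969790734897244
scene 0.5 828 0.11858194450847859
scene 0.53 936 0.11810145498356905
scene 0.56 912 0.11513728381562516
```

>>> drive_tool(
  moves=[
    [[-20, -18, -4], [0, 0, 0], 0],
    [[-22, -20, -4], [0, 0, 0], 0],
    [[-22, -20, -4], [0, 0, 0], 0],
    [[-22, -20, -4], [0, 0, 0], 0],
    [[-22, -20, -4], [0, 0, 0], 0],
    [[-22, -20, -4], [0, 0, 0], 0],
    [[-22, -20, -4], [0, 0, 0], 0],
    [[-22, -20, -4], [0, 0, 0], 0],
    [[-22, -20, -4], [0, 0, 0], 0],
    [[-22, -20, -4], [0, 0, 0], 0],
  ],
  newtons=10,
)

```text
time_s: 0.93
tool_pos: [0.3832, 0.3226, 0.2844]
tool_rot: [-180.0, -0.0, 156.0]
force: [0.7, 0.8, 0.7]
grip_width: 0.0872
grasp_force: 0.0
```

>>> drive_tool(
  moves=[
    [[0, 0, 0], [0, 0, -0.12], 0],
    [[0, 0, 0], [0, 0, -0.12], 0],
    [[0, 0, 0], [0, 0, -0.12], 0],
    [[0, 0, 0], [0, 0, -0.12], 0],
    [[0, 0, 0], [0, 0, -0.12], 0],
    [[0, 0, 0], [0, 0, 0], 0],
    [[0, 0, 0], [0, 0, 0], 0],
  ],
)

```text
time_s: 1.52
tool_pos: [0.3828, 0.3242, 0.2843]
tool_rot: [-180.0, -0.0, -169.8]
force: [0.2, -0.2, 0.2]
grip_width: 0.087
grasp_force: 0.0
```

Run:
```python
from cell import env
from h import *
o=env.get_obs();print(o['time_s'],o['tool_pos'],o['tool_rot'],o['qpos'],o['force'])
K=env.get_calibration('wrist');p,d=env.read_camera('wrist');cv2.imwrite('pics/w1.png',p);np.savez('pics/w1.npz',p=p,d=d,**K);print(K)
```

```text
1.5167 [0.38283789 0.32418638 0.28425935] [-1.79985177e+02 -2.39974376e-02 -1.69808058e+02] [-4.94516740e+01 -7.81858056e-01  6.10788423e+00  1.00459300e+02
  8.36590090e-02  8.03463274e+01  5.68335208e+01] [ 0.24266368 -0.18654045  0.19793603]
{'fx': 291.1493394291422, 'fy': 291.1493394291422, 'cx': 320.01499274390585, 'cy': 193.35816378032482, 'T': array([[-0.17763434,  0.9394702 ,  0.2929877 ,  0.30280589],
       [ 0.98409575,  0.16996007,  0.05166352,  0.30977107],
       [-0.00125987,  0.29750517, -0.95471938,  0.42445981],
       [ 0.        ,  0.        ,  0.        ,  1.        ]])}
```

View pics/w1.png

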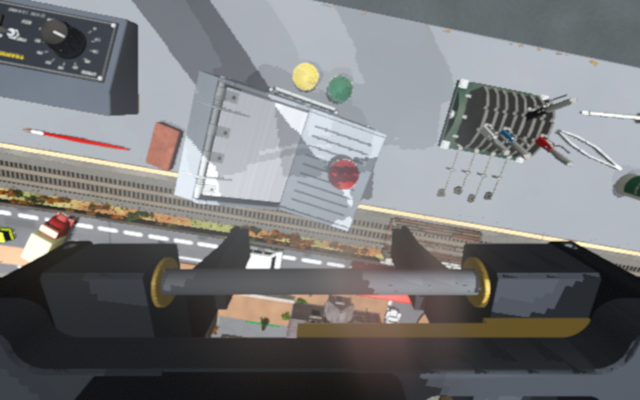

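The wrist view shows the ledge's outer corners at about (385,133) and (349,229), the sill from (308,118) to (280,205), and the red tin at (343,174). I'll fit the flap plane, the ledge edges and the tin from this view.

Run:
```python
from h import *
Z=np.load('pics/w1.npz');P=cloud(Z['d'],Z);b=Z['p'].astype(int)
roi=(Z['d']>0)&(abs(P[...,0]-.38)<.12)&(abs(P[...,1]-.3)<.13)
r=roi&(b[...,2]>110)&(b[...,2]>2*b[...,1])&(P[...,2]>.06)
nl,l,s,c=cv2.connectedComponentsWithStats(r.astype('u1'));i=1+s[1:,4].argmax()
t=(l==i);top=t&(P[...,2]>.128);print('red',s[i],c[i],'ztop',np.median(P[top][:,2]))
cn=max(cv2.findContours(t.astype('u1'),0,1)[0],key=cv2.contourArea);(u,v),R=cv2.minEnclosingCircle(cn)
print('tin ray',ray(u,v,Z,.134),ray(*c[i],Z,.134),R/Z['fx']*.3, 'depth',np.median(P[top],0))
# ledge
m=roi&(P[...,2]>.094)&(P[...,2]<.107)
q=P[m];print('ledge z',np.median(q[:,2]),cv2.minAreaRect((q[:,:2]*1000).astype('f4')))
# flap plane
th=np.radians(-98.3)
for k in range(4):
    bx=np.array([np.cos(th),np.sin(th)]);by=np.array([-bx[1],bx[0]])
    s0=np.array([.3675,.2869]);X=(P[...,:2]-s0)@bx;Y=(P[...,:2]-s0)@by
    f=roi&(X>.02)&(X<.06)&(abs(Y)<.035)&(P[...,2]>.1)&(P[...,2]<.145)
    A=np.c_[P[f][:,:2],np.ones(f.sum())];w=np.linalg.lstsq(A,P[f][:,2],rcond=None)[0]
    res=P[f][:,2]-A@w
    th=np.arctan2(w[1],w[0])
print('flap',f.sum(),np.degrees(th),'slope',np.degrees(np.arctan(np.hypot(*w[:2]))),res.std())
z0=w[:2]@s0+w[2];print('x of z=.1 rel s0',(.1-z0)/np.hypot(*w[:2]))
# extents in box frame along lateral for ledge region
for lo,hi in((-.075,-.05),(-.045,-.02),(-.02,-.005)):
    k=roi&(X>lo)&(X<hi)&(P[...,2]>.09)&(P[...,2]<.115);print('Y',np.percentile(Y[k],[.5,99.5]))
k=roi&(abs(Y)<.045)&(P[...,2]>.095)&(P[...,2]<.107);print('X',np.percentile(X[k],[.3,99]))
for u,v,z in((385,133,.104),(349,229,.104),(308,118,.104),(280,205,.104)): 
    a=ray(u,v,Z,z)[:2]-s0;print((a@bx).round(4),(a@by).round(4))
g=Z['p'][55:245,165:400];cv2.imwrite('pics/w1c.png',cv2.resize(g,None,fx=3,fy=3,interpolation=2))
```

```text
red [348 182   6   5  19] [350.26315789 183.94736842] ztop 0.13269939797202168
tin ray [0.37687614 0.35483093 0.134     ] [0.37633933 0.35446635 0.134     ] 0.0030042064479055388 depth [0.37668284 0.35467441 0.1326994 ]
ledge z 0.10027558590949032 ((368.53973388671875, 286.90374755859375), (186.53121948242188, 121.48090362548828), 81.41307830810547)
flap 2926 -98.42381094919112 slope 31.50656515205651 0.0008667899660141559
x of z=.1 rel s0 0.00017009706353251613
Y [-0.05919315  0.06068366]
Y [-0.05915143  0.06042601]
Y [-0.05916498  0.06040037]
X [-0.09289014  0.01114188]
-0.0895 -0.06
-0.0919 0.0587
-0.0056 -0.0483
-0.005 0.0558
```

View pics/w1c.png

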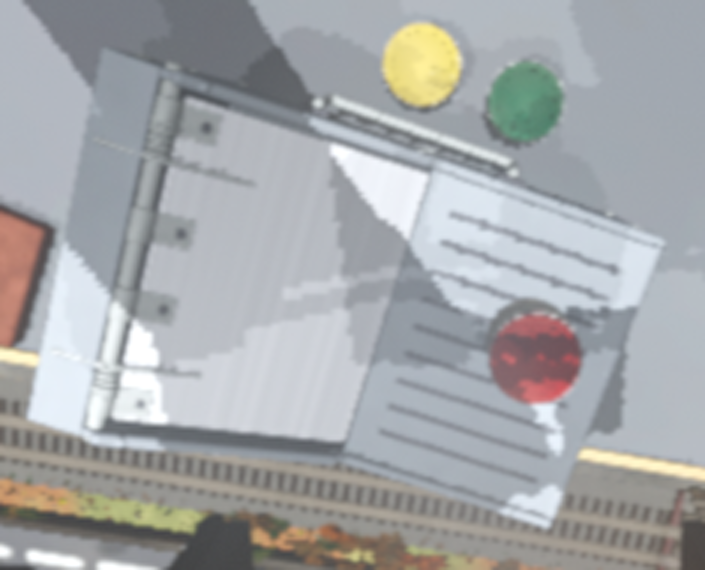

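Tin centre in the box frame is about (−54, −9) mm, and the box x axis points at −98.4°. I'll line the fingers up along the box x axis with the tin between them, then descend to just above the tin.

>>> drive_tool(
  moves=[
    [[0, 0, 0], [0, 0, 0.11], 0],
    [[0, 0, 0], [0, 0, 0.11], 0],
    [[0, 0, 0], [0, 0, 0.105], 0],
    [[9, 9, 20], [0, 0, 0], 0],
    [[9.4, 9.4, 30], [0, 0, 0], 0],
    [[0, 0, 30], [0, 0, 0], 0],
    [[0, 0, 25], [0, 0, 0], 0],
    [[0, 0, 15], [0, 0, 0], 0],
    [[0, 0, 0], [0, 0, 0], 0],
    [[0, 0, 0], [0, 0, 0], 0],
  ],
)

```text
time_s: 2.4
tool_pos: [0.3671, 0.3448, 0.1642]
tool_rot: [-179.9, -0.1, 171.7]
force: [0.7, -0.5, 1.3]
grip_width: 0.0868
grasp_force: 0.0
```

```bash
cat >> h.py <<'E'
S=np.array([.36864,.28977]);th=np.radians(-98.45);BX=np.array([np.cos(th),np.sin(th)]);BY=np.array([-BX[1],BX[0]])
def box(p): d=np.asarray(p)[...,:2]-S; return np.stack([d@BX,d@BY],-1)*1000
E
python3 - <<'E'
from cell import env
from h import *
o=env.get_obs();print(o['time_s'],o['tool_pos'],box(o['tool_pos']),o['tool_rot'],o['force'])
K=env.get_calibration('wrist');p,d=env.read_camera('wrist');np.savez('pics/w2.npz',p=p,d=d,**K)
ps,_=env.read_camera('scene');q=cv2.resize(ps[190:330,130:310],None,fx=2.85,fy=2.85,interpolation=2)[:400]
cv2.imwrite('pics/w2.png',cv2.resize(np.vstack([p[:,60:580],q[:,:] if q.shape[1]==520 else cv2.resize(q,(520,400))])[:, :],(390,600)))
E
```

```text
2.4 [0.36712519 0.34483189 0.16416948] [-54.24156462  -9.58950623] [-1.79923152e+02 -5.02056024e-02  1.71669032e+02] [ 0.74729587 -0.45769454  1.28965248]
```

View pics/w2.png

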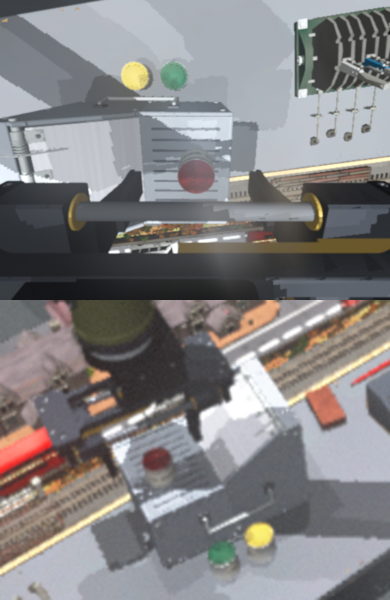

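The tin (197,177 in the upper half) sits centred between the fingertips (135 and 255), and everything else is undisturbed. Next is the descent.

>>> drive_tool(
  moves=[
    [[0, 0, 12], [0, 0, 0], 0],
    [[0, 0, 12], [0, 0, 0], 0],
    [[0, 0, 8], [0, 0, 0], 0],
    [[0, 0, 5], [0, 0, 0], 0],
    [[0, 0, 0], [0, 0, 0], 0],
    [[0, 0, 0], [0, 0, 0], 0],
  ],
)

```text
time_s: 3.0
tool_pos: [0.3672, 0.3449, 0.1271]
tool_rot: [-180.0, -0.0, 171.8]
force: [0.0, -0.0, -0.5]
grip_width: 0.0872
grasp_force: 0.0
```

```bash
cat >> h.py <<'E'
def state(env,tag,save=True):
    o=env.get_obs();print(o['time_s'],'z',o['tool_pos'][2],'box',box(o['tool_pos']).round(1),'F',o['force'].round(1),'w',o['grip_width'])
    K=env.get_calibration('wrist');p,d=env.read_camera('wrist');P=cloud(d,K);b=p.astype(int)
    B=box(P);r=(d>0)&(b[...,2]>60)&(b[...,2]>2*b[...,1])&(b[...,2]>2*b[...,0])&(B[...,0]>-90)&(B[...,0]<60)&(abs(B[...,1])<45)&(P[...,2]>.0)&(P[...,2]<.145)
    if r.any(): print('tin n',r.sum(),'med',np.median(B[r],0).round(1),'x',np.percentile(B[r][:,0],[3,97]).round(1),'y',np.percentile(B[r][:,1],[3,97]).round(1),'z',np.percentile(P[r][:,2],[5,95]).round(3))
    for n in('top','scene'):
        Kt=env.get_calibration(n);pt,dt=env.read_camera(n);P=cloud(dt,Kt);B=box(P)
        if n=='top':cv2.imwrite(f'pics/{tag}t.png',pt)
        else: cv2.imwrite(f'pics/{tag}s.png',pt)
        f=(dt>0)&(B[...,0]>25)&(B[...,0]<70)&(B[...,1]<-25)&(B[...,1]>-50)&(P[...,2]>.05)&(P[...,2]<.15)
        if f.sum()>9: c=np.polyfit(B[f][:,0],P[f][:,2]*1000,1);print(n,'flap',f.sum(),'ang rad',np.arctan(c[0])-np.radians(31),'z range',P[f][:,2].min(),P[f][:,2].max())
    if save: cv2.imwrite(f'pics/{tag}w.png',p)
E
python3 - <<'E'
from cell import env
from h import *
state(env,'a')
E
```

```text
3.0 z 0.12709798501112912 box [-54.3  -9.5] F [ 0.  -0.  -0.5] w 0.08718115491721484
top flap 137 ang rad 0.019584987956851707 z range 0.1101429173971783 0.14390765033543973
scene flap 166 ang rad 0.02501111877830353 z range 0.10929957193207362 0.14443188889696057
```

>>> drive_tool(
  moves=[
    [[0, -3, 0], [0, 0, 0], 0],
    [[0, -3, 0], [0, 0, 0], 0],
    [[0, -3, 0], [0, 0, 0], 0],
    [[0, -3, 0], [0, 0, 0], 0],
    [[0, -3, 0], [0, 0, 0], 0],
    [[0, -3, 0], [0, 0, 0], 0],
    [[0, -3, 0], [0, 0, 0], 0],
    [[0, 0, 0], [0, 0, 0], 0],
  ],
)

```text
time_s: 3.82
tool_pos: [0.3645, 0.3239, 0.1277]
tool_rot: [180.0, 0.0, 171.7]
force: [0.6, -0.3, 0.2]
grip_width: 0.087
grasp_force: 0.3
```

Run:
```python
from cell import env
from h import *
state(env,'b')
w=cv2.imread('pics/bw.png');s=cv2.imread('pics/bs.png')[200:330,150:320]
cv2.imwrite('pics/bv.png',np.vstack([cv2.resize(w[130:350,120:520],(545,300)),cv2.resize(s,(545,300),interpolation=2)[:300]]))
```

```text
3.8167 z 0.12772232348687407 box [-33.1  -9.1] F [ 0.6 -0.3  0.2] w 0.08703662520287152
tin n 13 med [-65.8 -18.5] x [-67.2 -64.8] y [-19.4 -17.2] z [0.133 0.134]
top flap 111 ang rad 0.04514293684122739 z range 0.10982085343415571 0.142508348610215
scene flap 164 ang rad 0.044216229699183374 z range 0.10855312830847119 0.14436746110216025
```

View pics/bv.png

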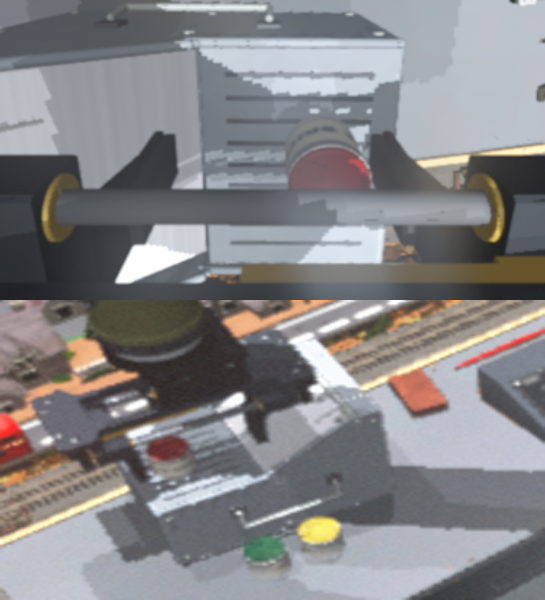

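The rear fingertip is now close behind the tin, and the flap has just started to open against the front fingertip. The tips are tapered, so the front tip reaches about 8 mm less than I assumed. I'll continue slowly.

>>> drive_tool(
  moves=[
    [[0, -3, 0], [0, 0, 0], 0],
    [[0, -3, 0], [0, 0, 0], 0],
    [[0, -3, 0], [0, 0, 0], 0],
    [[0, -3, 0], [0, 0, 0], 0],
    [[0, -3, 0], [0, 0, 0], 0],
    [[0, -3, 0], [0, 0, 0], 0],
    [[0, -3, 0], [0, 0, 0], 0],
    [[0, -3, 0], [0, 0, 0], 0],
    [[0, 0, 0], [0, 0, 0], 0],
  ],
)

```text
time_s: 4.72
tool_pos: [0.361, 0.3, 0.1276]
tool_rot: [-180.0, -0.0, 171.7]
force: [0.8, 1.0, 1.7]
grip_width: 0.0872
grasp_force: 0.6
```

Run:
```python
from cell import env
from h import *
state(env,'c')
w=cv2.imread('pics/cw.png');s=cv2.imread('pics/cs.png')[200:330,150:320]
cv2.imwrite('pics/cv.png',np.vstack([cv2.resize(w[130:350,120:520],(545,300)),cv2.resize(s,(545,300),interpolation=2)[:300]]))
```

```text
4.7167 z 0.12760908832930512 box [-9.  -9.1] F [0.8 1.  1.7] w 0.08721629324538709
tin n 38 med [-46.6 -17.8] x [-50.5 -43.2] y [-20.4  -9.4] z [0.132 0.134]
top flap 33 ang rad 0.2919274497741092 z range 0.08878016128363109 0.13755022433653574
scene flap 128 ang rad 0.2956573493139413 z range 0.08354631933109147 0.13792281680245155
```

View pics/cv.png

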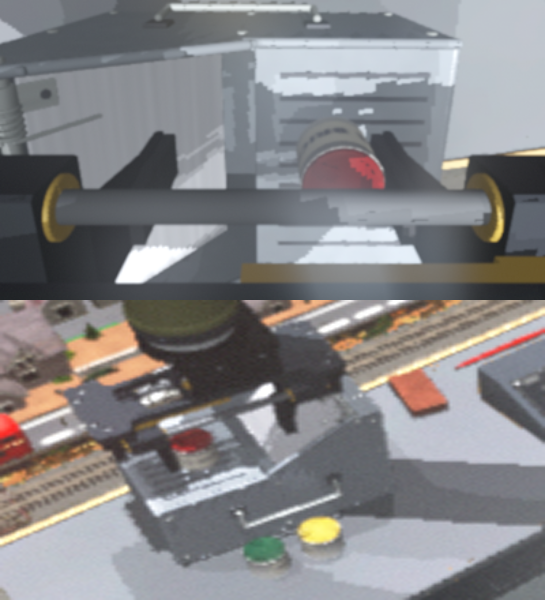

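The tin now rides against the rear finger at x ≈ −36, and the flap is open about 0.27 rad, well ahead of it. Continuing.

>>> drive_tool(
  moves=[
    [[0, -2.5, 0], [0, 0, 0], 0],
    [[0, -2.5, 0], [0, 0, 0], 0],
    [[0, -2.5, 0], [0, 0, 0], 0],
    [[0, -2.5, 0], [0, 0, 0], 0],
    [[0, -2.5, 0], [0, 0, 0], 0],
    [[0, -2.5, 0], [0, 0, 0], 0],
    [[0, -2.5, 0], [0, 0, 0], 0],
    [[0, -2.5, 0], [0, 0, 0], 0],
    [[0, 0, 0], [0, 0, 0], 0],
  ],
)

```text
time_s: 5.62
tool_pos: [0.3581, 0.2803, 0.1276]
tool_rot: [-180.0, -0.0, 171.7]
force: [-0.0, 2.7, 0.1]
grip_width: 0.0871
grasp_force: 1.1
```

Run:
```python
from cell import env
from h import *
state(env,'d')
# finger back profile of the front finger from wrist depth (box frame rel. TCP)
o=env.get_obs();K=env.get_calibration('wrist');p,d=env.read_camera('wrist');P=cloud(d,K);B=box(P)-box(o['tool_pos']);zz=(P[...,2]-o['tool_pos'][2])*1000
m=(d>0)&(p.max(-1)<75)&(abs(B[...,1])<25)&(abs(B[...,0])>35)&(abs(B[...,0])<75)
for lo in range(-25,60,8):
    k=m&(zz>lo)&(zz<lo+8)
    for sg in(1,-1):
        kk=k&(B[...,0]*sg>0)
        if kk.sum()>5: print(lo,sg,kk.sum(),np.percentile(B[kk][:,0],[2,98]).round(1),np.percentile(B[kk][:,1],[2,98]).round(1))
```

```text
5.6167 z 0.12756407536031547 box [10.9 -9.1] F [-0.   2.7  0.1] w 0.08713286026035287
tin n 5 med [-26.7 -18.2] x [-27.8 -25.7] y [-19.2 -17. ] z [0.133 0.134]
scene flap 25 ang rad 0.6285106602589677 z range 0.0989899329897751 0.13237249402144002
-25 1 70 [42.9 51.5] [-10.4   7.9]
-17 1 204 [42.8 51.5] [-10.3   7.8]
-9 1 233 [42.8 51.7] [-10.4   7.7]
-1 1 271 [42.9 52.6] [-10.4   3.5]
7 1 250 [43.1 62.1] [-10.5  -1.3]
15 1 308 [42.9 56.1] [-10.4   7.6]
23 1 307 [42.9 56.1] [-10.6  10.2]
31 1 229 [47.5 48.3] [-4.6 10.9]
39 1 412 [47.4 48.4] [-10.2  10.2]
47 1 491 [47.4 48.7] [-16.    4.9]
55 1 562 [47.2 48.5] [-19.9  -2.3]
55 -1 236 [-49.1 -48. ] [-20.   21.4]
```

The flap is open about 0.61 rad and the tin centre is at about −16 mm. The front finger clears the hinge rod by about 8 mm. I'll now advance the rear finger by partly closing the jaw (the gap stays far wider than the tin) while the TCP moves forward to hold the flap finger in place.

>>> drive_tool(
  moves=[
    [[0, -1.5, 0], [0, 0, 0], 0],
    [[0, -1.5, 0], [0, 0, 0], 0],
    [[0, -0.9, 0], [0, 0, 0], 0.02],
    [[0, -0.9, 0], [0, 0, 0], 0.04],
    [[0, -0.9, 0], [0, 0, 0], 0.06],
    [[0, -0.9, 0], [0, 0, 0], 0.08],
    [[0, 0, 0], [0, 0, 0], 0.08],
  ],
  newtons=10,
)

```text
time_s: 6.4
tool_pos: [0.3572, 0.2741, 0.1276]
tool_rot: [-180.0, 0.0, 171.8]
force: [-0.2, 3.1, -0.7]
grip_width: 0.0805
grasp_force: 1.4
```

Run:
```python
from cell import env
from h import *
state(env,'e')
```

```text
6.4 z 0.12758286050149653 box [17.2 -9. ] F [-0.2  3.1 -0.7] w 0.08052057965418928
scene flap 14 ang rad 0.7952305789064537 z range 0.09708542072909854 0.1295949336653084
```

>>> drive_tool(
  moves=[
    [[0, -0.65, 0], [0, 0, 0], 0.095],
    [[0, -0.65, 0], [0, 0, 0], 0.11],
    [[0, -0.65, 0], [0, 0, 0], 0.125],
    [[0, -0.65, 0], [0, 0, 0], 0.14],
    [[0, -0.65, 0], [0, 0, 0], 0.155],
    [[0, -0.65, 0], [0, 0, 0], 0.17],
    [[0, -0.65, 0], [0, 0, 0], 0.185],
    [[0, -0.65, 0], [0, 0, 0], 0.2],
    [[0, -0.65, 0], [0, 0, 0], 0.215],
    [[0, -0.65, 0], [0, 0, 0], 0.23],
    [[0, 0, 0], [0, 0, 0], 0.23],
    [[0, 0, 0], [0, 0, 0], 0.23],
  ],
)

```text
time_s: 7.55
tool_pos: [0.3562, 0.2675, 0.1275]
tool_rot: [-180.0, -0.0, 171.8]
force: [0.6, 1.6, 0.9]
grip_width: 0.0675
grasp_force: 1.2
```

Run:
```python
from cell import env
from h import *
state(env,'f')
w=cv2.imread('pics/fw.png');s=cv2.imread('pics/fs.png')[200:330,150:320]
cv2.imwrite('pics/fv.png',np.vstack([cv2.resize(w[100:320,120:520],(545,300)),cv2.resize(s,(545,300),interpolation=2)[:300]]))
```

```text
7.55 z 0.12751828089243852 box [23.9 -9. ] F [0.6 1.6 0.9] w 0.0675455959052778
scene flap 14 ang rad 0.7290170910022219 z range 0.09925171311985215 0.12830368904096345
```

View pics/fv.png

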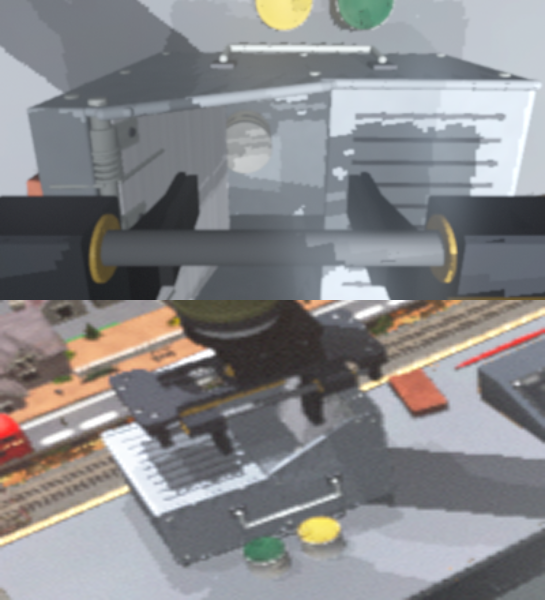

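The tin has dropped off the ledge: its pale end shows on the floor inside the box at about (249,145), and the ledge is empty. I'll back the fingers out with the flap following, then lift.

>>> drive_tool(
  moves=[
    [[0, 4, 0], [0, 0, 0], 0.23],
    [[0, 5, 0], [0, 0, 0], 0.23],
    [[0, 5, 0], [0, 0, 0], 0.23],
    [[0, 5, 0], [0, 0, 0], 0.23],
    [[0, 5, 0], [0, 0, 0], 0.23],
    [[0, 5, 0], [0, 0, 0], 0.23],
    [[0, 5, 0], [0, 0, 0], 0.23],
    [[0, 5, 0], [0, 0, 0], 0.23],
    [[0, 5, 0], [0, 0, 0], 0.23],
    [[0, 5, 0], [0, 0, 0], 0.23],
    [[0, 5, 0], [0, 0, 0], 0.23],
    [[0, 5, 0], [0, 0, 0], 0.23],
  ],
)

```text
time_s: 8.7
tool_pos: [0.3647, 0.3266, 0.1274]
tool_rot: [-180.0, -0.0, 171.8]
force: [-0.0, 0.3, 0.2]
grip_width: 0.0667
grasp_force: 0.0
```

>>> drive_tool(
  moves=[
    [[0, 3, 0], [0, 0, 0], 0.23],
    [[0, 0, -8], [0, 0, 0], 0.23],
    [[0, 0, -15], [0, 0, 0], 0.23],
    [[0, 0, -25], [0, 0, 0], 0.23],
    [[0, 0, -25], [0, 0, 0], 0.23],
    [[0, 0, -25], [0, 0, 0], 0.23],
    [[0, 0, -25], [0, 0, 0], 0.23],
    [[0, 0, -20], [0, 0, 0], 0.23],
    [[0, 0, 0], [0, 0, 0], 0.23],
    [[0, 0, 0], [0, 0, 0], 0.23],
  ],
)

```text
time_s: 9.53
tool_pos: [0.3656, 0.3294, 0.2722]
tool_rot: [179.9, 0.1, 171.7]
force: [-0.3, 0.8, -2.0]
grip_width: 0.0672
grasp_force: 0.0
```

Run:
```python
from cell import env
from h import *
state(env,'g')
w=cv2.imread('pics/gw.png');s=cv2.imread('pics/gs.png')[200:330,150:320]
cv2.imwrite('pics/gv.png',np.vstack([cv2.resize(w[30:250,120:520],(545,300)),cv2.resize(s,(545,300),interpolation=2)[:300]]))
```

```text
9.5333 z 0.27221172521264847 box [-38.8  -8.8] F [-0.3  0.8 -2. ] w 0.06720492462041011
top flap 135 ang rad 0.02128900171386583 z range 0.11253512223678452 0.14142082191110328
scene flap 173 ang rad 0.016391252245081755 z range 0.11004600626201178 0.14394096204160234
```

View pics/gv.png

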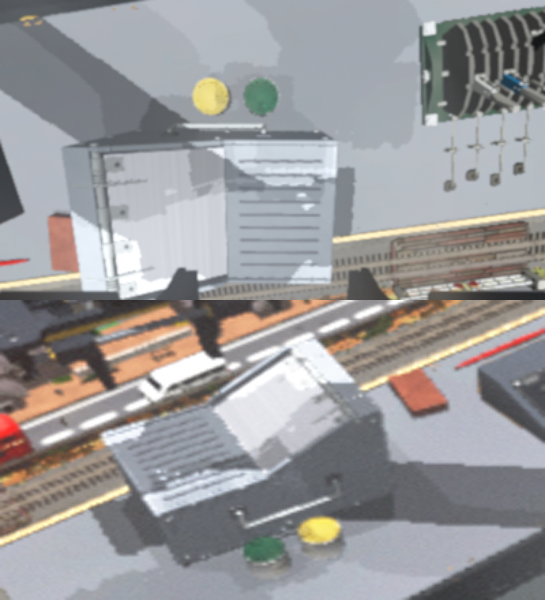

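The flap is shut, with the same reading as before the job. The ledge is empty, the other tins haven't moved, and the gripper is clear.

```bash
python3 -c "
from cell import env
print(env.sign_off())"
```

```text
the job is handed in; nothing more can be done
None
```

The job is done and handed in at about 9.5 s: the tin was pushed over the sill into the box with the flap held open ahead of it, the flap has sprung shut over it, and nothing else appears to have moved.

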